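Index the die wheel: brass die to the top

ROBOT

A 6-joint arm with a two-finger parallel gripper is mounted at the origin on the work surface. World frame = base frame: x ahead of the robot, y to its left, z up, the work surface at z = 0. Lengths are in m, angles in rad, forces in N, time in s.
With the tool pointing down it reaches from about 0.3 to 0.75 m from the base axis. Payload 8.5 kg.
Tool frame: the origin (TCP) lies on the centre line of the jaws, within the pads' length; the fingertips stand 25 mm ahead of it and the grasp point (between the pads) lies 6 mm ahead of it; z points along the fingers, y is the line along which they close (so a half turn about z gives the same grasp; the last joint's range is limited). The gripper opens to 88 mm and grips with 3 to 60 N. Pads are 18 mm wide; open, the fingers measure 123 mm over their backs; the gripper's body (75 mm by 187 mm) begins 45 mm behind the grasp point.
Start: joints at [1.131, 0.381, 1.297, -0, 1.464, -0.215], TCP at [0.123, 0.536, 0.264] pointing down, gripper open.
Joint ranges: [-3.11, 3.11], [-0.89, 2.33], [0.22, 2.48], [-1.42, 4.56], [0.17, 2.85], [-2.88, 2.88]. Speed limits (rad/s): [2.39, 2.39, 3.14, 3.14, 3.14, 3.14].

INTERFACE

Orientations are given as a unit quaternion [x, y, z, w].
In Python, from workcell import * gives the robot as it stands.
- The arm moves only by the tool carry_out, never from a script. Its argument "series" is a list of rows, each a list of 4 numbers: the shift along the tool's x, y, z in cm, then the turn about the tool's z in rad. In form: [[tx, ty, tz, yaw], ...]. A call has 1 to 5 rows; each row is the pose to reach, as a shift and turn from the pose commanded when the call began, along the tool's axes at that moment; what a row does not reach only later rows make up. A row lasts 1/12 s, in which the tool goes at most 41.7 mm and 7.16 degrees, less where a joint would pass 70% of its speed; a pose out of reach is approached as far as the arm can. A call with a gripper value outside its range is refused whole. "grip" is the opening, from 0 (shut) to 1 (fully open), set as the call begins (left out, the last holds). The fingers move at their own pace and stop on an object; "squeeze" is the grip in N (left out, the last holds). Time passes only in rows, so rows that repeat a pose let the fingers close. It gives the time, the measured TCP pose, the force, the opening and the grip force at its end, in the units of the state.
- sense(): the state, without advancing time (a new reading comes with each control period).
- read_camera(name): name is "scene" or "top"; returns a dict with "img" (480x640x3 uint8, red, green, blue), "depth" (480x640 float32, m along the optical axis (not along the pixel's ray), 0 where there is no reading), "fx", "fy", "cx", "cy" (pixels), "world_from_camera" (4x4, takes a point from camera to world coordinates). Camera axes: x right, y down, z forward; pixel columns grow to the right and rows downward; lengths in m; the calibration is good to about 2 mm. A picture is of the moment at which its call begins.
- job_done(): hands the job in; it is judged then, once.
The state is a dict: "clock": time; "q": joint angles; "dq": joint speeds; "joint_torque": joint torques, N m; "ee_pos": TCP position; "ee_rot": TCP orientation; "ft_force": force on the tool from outside, world axes, zero at the start; "moment": the same for the moment, N m; "grip_width": opening from 0.0 (shut) to 1.0 (fully open); "gripper_force": force on a finger pad.
Only numpy, scipy, OpenCV 4.12 (cv2) and the standard library are available. Lean on these libraries where they do the work, as an engineer would, in place of code of your own. Each camera call takes 0.05 s, during which the arm holds its last target. There are 200 camera calls.

TASK

Turn the die wheel on the red stand until its one brass-coloured die points straight up, ready for the next eyelet, and leave it standing there. Do not turn the die wheel on the blue stand.

Things in the scene. Friction and masses are not known exactly. Their poses are not given: they have to be found in the camera images.
- red_stand: Red stand, bolted down, plate 120 (x) by 140 (y) by 12 mm. Origin: centre of its underside, directly below the wheel's centre. The wheel stands upright and turns in the stand's y-z plane on a level axle along x, 115 mm above the origin. One upright on the -x (robot) side, 30 to 42 mm from the wheel's middle plane, reaches 28 mm above the axle; above the wheel all is free.
- red_wheel (a joint): Angle q (rad) of the red stand's wheel. 0 or 2 pi: brass die straight up; else the die points along (0, -sin q, cos q) in the stand's frame, so at small positive q it leans to the stand's -y. Starts between 1.2 and 2.65. Turns either way without end or notches; balanced, and a steady drag (about 2 N at the dies) stops it where it is left.
- red_die (a point): Middle of the brass-coloured die on the red stand's wheel, 70 mm from the axle; z points outward along it. The wheel: aluminium disc, 100 mm diameter, 34 mm thick (along x); six round dies of 22 mm diameter stick out of its rim like spokes, 60 degrees apart, to 92 mm from the axle, one brass, five black. A fingertip lowered between two dies and moved across pushes a die along.
- blue_die (a point): Middle of the brass-coloured die on the other wheel, the same in make and size but on a blue stand. This wheel is to be left alone.
Things that resemble listed ones, but are neither listed nor needed, are in the scene too. What is shaped like the red_stand but green or turquoise is not meant.

How it is judged:
At the end, for the whole second after the job is handed in: The brass die of the wheel on the red stand points straight up to within 12 degrees and the wheel is at rest (angle between red_die's own z axis and vertical below 0.21 rad and z of red_die in the frame of red_stand above 0.15 m and velocity of joint red_wheel between -0.05 and 0.05 rad/s); the robot touches nothing.
It fails at once if the wheel on the blue stand is turned (its brass die shifts by more than 20 mm) (distance of blue_die from where it was at the start of the episode above 0.02 m).
It also fails if it takes over 38 s, if anything falls off the work surface, if the arm or the gripper's body presses on something with over 40 N, if the wrist force passes 120 N, or if a joint passes its speed limit or range.

## Working session

There is one attempt and no reset: what is moved stays moved. The work goes in short steps, Python scripts to look and compute and a tool call to move; the robot and the scene stay as the last step left them, time stands still between calls to the robot, and variables do not carry over. Pictures are saved under pics/ and viewed, at most 10 in all, crops included, and the job is handed in when it is done.

Besides the shell and the picture viewer there is one more tool, called after "Call:" in YAML: its name, and indented under it one key for each argument. carry_out: Moves the arm, as the interface text tells. Its arguments: {"type":"object","properties":{"series":{"type":"array"},"grip":{"type":"number"},"squeeze":{"type":"number"}},"required":["series"]}

```bash
mkdir -p pics; ls
python3 - <<'E'
from workcell import *
import cv2,numpy as np,pickle
s=sense();print(s['clock'],s['ee_pos'],s['ee_rot'])
for n in("scene","top"):
    c=read_camera(n);pickle.dump(c,open(n+'.pkl','wb'))
    cv2.imwrite(f'pics/{n}0.png',c['img'][:,:,::-1]);print(n,c['fx'],c['cx'],c['cy'],np.round(c['world_from_camera'],3).tolist())
E
```

```text
pics
0.0 [0.12249646 0.53593709 0.26315515] [ 1.12158461e-01  9.93690075e-01 -6.83660068e-04 -2.15901515e-04]
scene 508.23459319034043 328.7601059848196 242.5869014226848 [[-0.574, 0.615, -0.541, 1.078], [0.819, 0.44, -0.368, 0.434], [0.011, -0.654, -0.756, 0.921], [0.0, 0.0, 0.0, 1.0]]
top 608.7514979842598 323.8227292638324 247.12885913739265 [[-0.003, -0.988, 0.151, 0.324], [-1.0, 0.001, -0.012, 0.084], [0.012, -0.151, -0.988, 1.326], [0.0, 0.0, 0.0, 1.0]]
```

View pics/scene0.png

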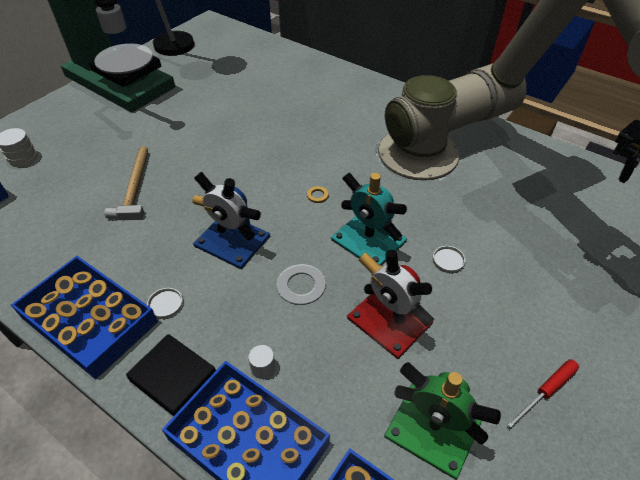

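View pics/top0.png

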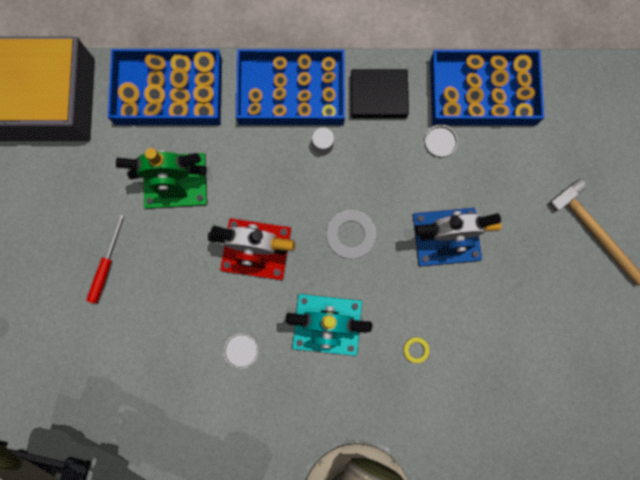

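The top view shows the red plate at about (257,249) with its brass die at (284,244), pointing towards -y. In the scene view the plate is at (390,318) and the brass die at (371,265). The blue stand is about 0.37 m away, at (447,237) in the top view.

```bash
cat > h.py <<'E'
import cv2,numpy as np,pickle
def dep(c,m):
    v,u=np.nonzero(m&(c['depth']>0));d=c['depth'][v,u]
    P=np.stack([(u-c['cx'])/c['fx']*d,(v-c['cy'])/c['fy']*d,d],1)
    T=c['world_from_camera'];return P@T[:3,:3].T+T[:3,3]
def masks(c):
    h=cv2.cvtColor(c['img'],cv2.COLOR_RGB2HSV).astype(int);H,S,V=h[...,0],h[...,1],h[...,2]
    return ((H<6)|(H>174))&(S>150)&(V>60),(H>12)&(H<28)&(S>110)&(V>70),V<45,(S<60)&(V>90)
def measure(c):
    r,b,k,w=masks(c)
    P=dep(c,r);P=P[(P[:,2]>.004)&(P[:,2]<.022)&(P[:,0]>.3)&(P[:,1]>.05)&(P[:,1]<.4)&(P[:,0]<.65)]
    return P
E
python3 - <<'E'
from h import *
for n in("scene","top"):
    c=pickle.load(open(n+'.pkl','rb'));P=measure(c)
    R=cv2.minAreaRect((P[:,:2]*1000).astype(np.float32));print(n,len(P),'z',np.median(P[:,2]),R)
    ctr=np.array(R[0])/1000
    r,b,k,w=masks(c)
    for nm,m in(('brass',b),('black',k)):
        Q=dep(c,m);Q=Q[(np.hypot(*(Q[:,:2]-ctr).T)<.12)&(Q[:,2]>.03)]
        print(nm,len(Q),Q.mean(0).round(4),Q.min(0).round(3),Q.max(0).round(3))
E
```

```text
scene 1516 z 0.012513124896684491 ((532.5667724609375, 214.0193634033203), (139.87158203125, 104.72265625), 81.70133209228516)
brass 219 [0.5191 0.1524 0.1419] [0.505 0.128 0.125] [0.538 0.19  0.152]
black 1102 [0.5353 0.2357 0.1355] [0.488 0.146 0.031] [0.557 0.305 0.21 ]
top 1403 z 0.010530224038796332 ((522.6957397460938, 217.88238525390625), (137.7734832763672, 118.20347595214844), 81.12932586669922)
brass 241 [0.5116 0.1525 0.1406] [0.5   0.129 0.124] [0.527 0.174 0.154]
black 398 [0.5207 0.25   0.1448] [0.477 0.15  0.048] [0.542 0.304 0.208]
```

Call:
carry_out:
  series:
    - [-3,-1.8,-2,0]
    - [-6,-3.6,-2,0]
    - [-9,-5.4,-2,0]
    - [-12,-7.2,-2,0]
    - [-15.5,-9,-2,0]
  grip: 0

```text
clock: 0.52
ee_pos: [0.2539, 0.4126, 0.2837]
ee_rot: [0.112, 0.994, -0.0, -0.0]
ft_force: [-0.1, 1.1, -0.1]
grip_width: 0.648
gripper_force: 0.0
```

Call:
carry_out:
  series:
    - [-3,-1.8,0,0]
    - [-6,-3.6,0,0]
    - [-9,-5.4,0,0]
    - [-12,-7.2,0,0]
    - [-15.5,-9,0,0]

```text
clock: 0.93
ee_pos: [0.3851, 0.2902, 0.2837]
ee_rot: [0.112, 0.994, -0.0, -0.0]
ft_force: [0.4, 0.6, 1.0]
grip_width: 0.266
gripper_force: 0.0
```

Call:
carry_out:
  series:
    - [-3,-1.8,0,0]
    - [-6,-3.6,0,0]
    - [-9,-5.4,0,0]
    - [-12,-7.2,0,0]
    - [-15.5,-9.1,0,0]

```text
clock: 1.35
ee_pos: [0.516, 0.1671, 0.2836]
ee_rot: [0.112, 0.994, 0.0, -0.0]
ft_force: [0.9, 1.1, -0.1]
grip_width: 0.003
gripper_force: 0.0
```

Call:
carry_out:
  series:
    - [0,0,0,0.12]
    - [0,0,0,0.24]
    - [0,0,0,0.36]
    - [0,0,0,0.48]
    - [0,0,0,0.6]

```text
clock: 1.77
ee_pos: [0.5154, 0.1682, 0.2833]
ee_rot: [0.404, 0.915, -0.0, -0.0]
ft_force: [0.8, 0.3, -0.5]
grip_width: 0.006
gripper_force: 0.0
```

Call:
carry_out:
  series:
    - [0,0,0,0.12]
    - [0,0,0,0.24]
    - [0,0,0,0.36]
    - [0,0,0,0.48]
    - [0,0,0,0.6]

```text
clock: 2.18
ee_pos: [0.5154, 0.1683, 0.2834]
ee_rot: [0.656, 0.755, -0.0, -0.0]
ft_force: [0.2, 1.0, 0.4]
grip_width: 0.003
gripper_force: 0.0
```

Call:
carry_out:
  series:
    - [0,0,0,0.12]
    - [0,0,0,0.24]
    - [0,0,0,0.3]
    - [0,0,0,0.3]
    - [0,0,0,0.3]

```text
clock: 2.6
ee_pos: [0.5154, 0.1683, 0.2835]
ee_rot: [0.759, 0.651, -0.0, -0.0]
ft_force: [0.3, 0.1, -0.2]
grip_width: 0.003
gripper_force: 0.0
```

Run:
```python
from workcell import *
import cv2
c=read_camera("scene");cv2.imwrite('pics/s1.png',cv2.resize(c['img'][150:390,250:570,::-1],None,fx=2,fy=2))
```

```text
(no output)
```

View pics/s1.png

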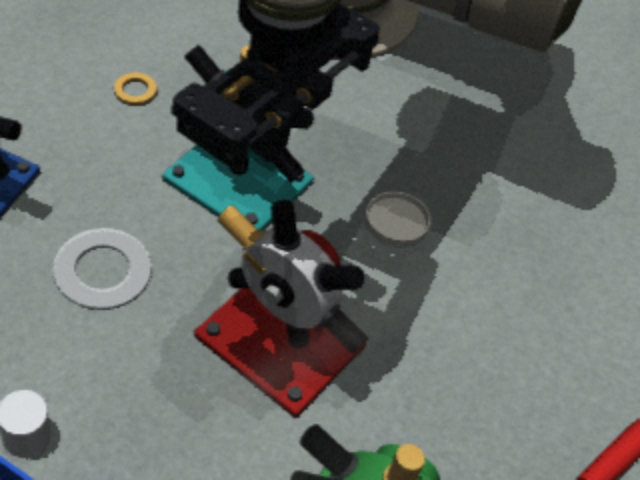

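The shut fingers hang above the gap between the brass die (240,225) and the top black die (285,225). I'll lower them and push.

Call:
carry_out:
  series:
    - [-0.8,0,2,0]
    - [-0.8,0,4,0]
    - [-0.8,0,6,0]
    - [-0.8,0,7.5,0]
    - [-0.8,0,8.5,0]

```text
clock: 3.07
ee_pos: [0.5137, 0.1603, 0.1971]
ee_rot: [0.759, 0.651, -0.001, -0.001]
ft_force: [-0.3, 1.0, -0.2]
grip_width: 0.005
gripper_force: 0.0
```

Call:
carry_out:
  series:
    - [0.6,0,0,0]
    - [1.2,0,0,0]
    - [1.8,0,0,0]
    - [2.4,0,0,0]
    - [3,0,0,0]

```text
clock: 3.48
ee_pos: [0.5192, 0.1908, 0.1996]
ee_rot: [0.759, 0.651, 0.001, 0.001]
ft_force: [-0.3, -1.8, 0.5]
grip_width: 0.004
gripper_force: 0.8
```

Call:
carry_out:
  series:
    - [0.6,0,0,0]
    - [1.2,0,0,0]
    - [1.8,0,0,0]
    - [2.4,0,0,0]
    - [3,0,0,0]

```text
clock: 3.9
ee_pos: [0.5235, 0.2202, 0.1986]
ee_rot: [0.759, 0.651, -0.0, -0.0]
ft_force: [-0.5, -2.1, -0.5]
grip_width: 0.004
gripper_force: 1.0
```

Contact is light, about 2 N as expected. I'll push on to about y = +30 mm.

Call:
carry_out:
  series:
    - [0.6,0,0,0]
    - [1.2,0,0,0]
    - [1.8,0,0,0]
    - [2.4,0,0,0]
    - [2.8,0,0,0]

```text
clock: 4.32
ee_pos: [0.5278, 0.2481, 0.1987]
ee_rot: [0.759, 0.651, 0.0, -0.0]
ft_force: [0.1, -2.4, -0.6]
grip_width: 0.01
gripper_force: 0.8
```

Call:
carry_out:
  series:
    - [0,0,-1.5,0]
    - [0,0,-3.5,0]
    - [0,0,-5.5,0]
    - [0,0,-7.5,0]
    - [0,0,-8.5,0]

```text
clock: 4.73
ee_pos: [0.5281, 0.2481, 0.2864]
ee_rot: [0.759, 0.651, 0.002, 0.001]
ft_force: [-0.3, -0.4, 0.1]
grip_width: 0.006
gripper_force: 0.0
```

Call:
carry_out:
  series:
    - [-2.5,0,0,0]
    - [-5,0,0,0]
    - [-7.5,0,0,0]
    - [-9.5,0,0,0]
    - [-9.5,0,0,0]

```text
clock: 5.15
ee_pos: [0.513, 0.1514, 0.2841]
ee_rot: [0.76, 0.65, 0.0, 0.0]
ft_force: [-0.3, -0.5, 0.6]
grip_width: 0.005
gripper_force: 0.0
```

Run:
```python
from workcell import *
from h import *
print(sense()['ee_pos'])
o=np.array([.5227,.2179]);y=np.array([.155,.988])
for n in("scene","top"):
    c=read_camera(n);Q=dep(c,masks(c)[1])
    Q=Q[(np.abs((Q[:,:2]-o)@y)<.1)&(np.abs((Q[:,:2]-o)@[.988,-.155])<.025)&(Q[:,2]>.1)&(Q[:,2]<.215)]
    Y=(Q[:,:2]-o)@y;print(n,len(Q),Y.mean(),Y.min(),Y.max(),Q[:,2].mean(),Q[:,2].max())
    if n=="scene":cv2.imwrite('pics/s2.png',cv2.resize(c['img'][150:390,250:570,::-1],None,fx=2,fy=2))
```

```text
[0.51304479 0.15142845 0.28410246]
scene 96 -0.02064475105226018 -0.035827286018108265 -0.0038978758235644175 0.19091773478751983 0.209033803727659
top 1 -0.012896050478286153 -0.012896050478286153 -0.012896050478286153 0.16396197066879492 0.16396197066879492
```

View pics/s2.png

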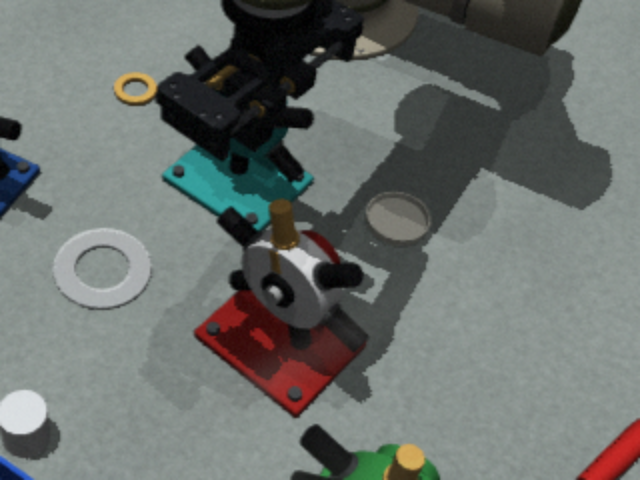

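The brass die now leans about 15° towards -y, at (283,225) in the crop, as predicted. The next push is from its -y side, ending with the finger 20 mm short of centre.

Call:
carry_out:
  series:
    - [0,0,2,0]
    - [0,0,4,0]
    - [0,0,6,0]
    - [0,0,7.5,0]
    - [0,0,8.5,0]

```text
clock: 5.67
ee_pos: [0.5129, 0.1548, 0.197]
ee_rot: [0.759, 0.651, -0.001, -0.001]
ft_force: [0.3, 1.2, 0.9]
grip_width: 0.008
gripper_force: 0.0
```

Call:
carry_out:
  series:
    - [0.6,0,0,0]
    - [1.2,0,0,0]
    - [1.8,0,0,0]
    - [2.4,0,0,0]
    - [3,0,0,0]

```text
clock: 6.08
ee_pos: [0.5182, 0.184, 0.1996]
ee_rot: [0.759, 0.651, 0.001, 0.001]
ft_force: [-0.8, -1.8, 1.8]
grip_width: 0.006
gripper_force: 0.9
```

Call:
carry_out:
  series:
    - [0.4,0,0,0]
    - [0.8,0,0,0]
    - [1.2,0,0,0]
    - [1.5,0,0,0]
    - [1.7,0,0,0]

```text
clock: 6.5
ee_pos: [0.5205, 0.2002, 0.1988]
ee_rot: [0.759, 0.651, -0.0, 0.0]
ft_force: [-0.4, -2.0, 1.9]
grip_width: 0.011
gripper_force: 1.2
```

Call:
carry_out:
  series:
    - [0,0,0,0]
    - [-0.5,0,0,0]
    - [-1.5,0,0,0]
    - [-1.5,0,-2,0]
    - [-1.5,0,-4,0]

```text
clock: 6.92
ee_pos: [0.5175, 0.1839, 0.2384]
ee_rot: [0.76, 0.65, -0.001, -0.001]
ft_force: [0.4, 0.1, 0.1]
grip_width: 0.005
gripper_force: 0.0
```

Call:
carry_out:
  series:
    - [0,0,-2,0]
    - [0,0,-4,0]
    - [-3,0,-6,0]
    - [-6,0,-6,0]
    - [-8,0,-6,0]

```text
clock: 7.33
ee_pos: [0.5054, 0.1038, 0.2998]
ee_rot: [0.76, 0.65, 0.001, 0.001]
ft_force: [0.7, 0.1, -0.6]
grip_width: 0.002
gripper_force: 0.0
```

Run:
```python
from workcell import *
from h import *
print(sense()['ee_pos'])
o=np.array([.5227,.2179]);y=np.array([.155,.988])
for n in("scene","top"):
    c=read_camera(n);Q=dep(c,masks(c)[1])
    Q=Q[(np.abs((Q[:,:2]-o)@y)<.1)&(np.abs((Q[:,:2]-o)@[.988,-.155])<.025)&(Q[:,2]>.15)&(Q[:,2]<.215)]
    Y=(Q[:,:2]-o)@y
    if len(Q)>5: print(n,len(Q),Y.mean(),Y.min(),Y.max(),Q[:,2].mean(),Q[:,2].max(),'slope dy/dz',np.polyfit(Q[:,2],Y,1)[0])
    cv2.imwrite(f'pics/{n}3.png',cv2.resize(c['img'][150:390,250:570,::-1] if n=="scene" else c['img'][150:390,100:420,::-1],None,fx=2,fy=2))
```

```text
[0.50537817 0.10376062 0.29975674]
scene 150 0.003556010803504626 -0.01186951280729254 0.014311473334812502 0.1929050671928629 0.2106533563788573 slope dy/dz 0.012793229556835093
top 146 0.0024090871767936113 -0.009702776846158525 0.015168649058962359 0.19526487248481483 0.21002313148143337 slope dy/dz 0.24534048966741262
```

View pics/scene3.png

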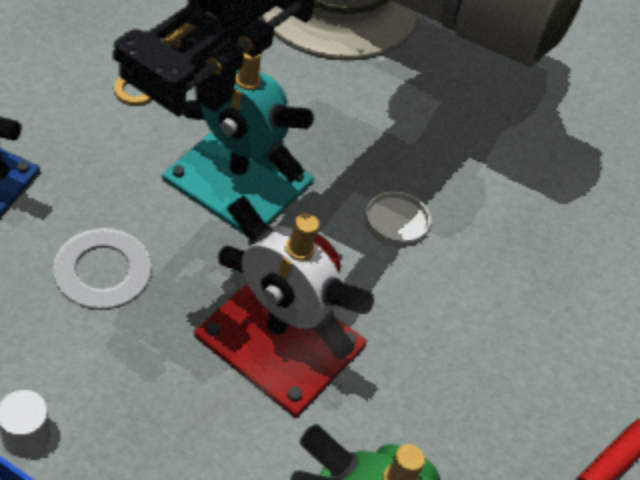

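View pics/top3.png

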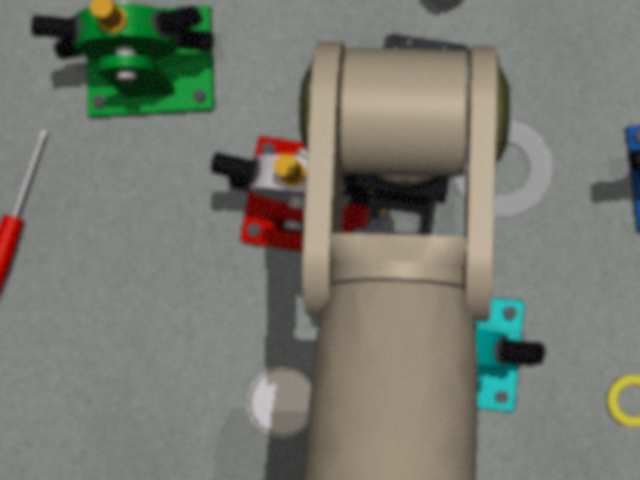

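The brass die stands upright, at (303,237) in the scene crop and (290,168) in the top crop. Its offset is about 3 mm at 77 mm radius, roughly 2°, and the arm is clear.

```bash
python3 -c "
from workcell import *
print(sense()['ft_force']);print(job_done())"
```

```text
[-0.03293413 -0.45712323  0.4778783 ]
the job is handed in; nothing more can be done
None
```

The red wheel's brass die points straight up to within about 2–3° by camera, the blue wheel was never approached, the arm is clear, and the job is handed in at about 7.5 s; no verdict was returned.

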